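# Pine block from behind the bottles to the mitre box

## Robot

A 7-joint arm with a two-finger parallel gripper is mounted at the origin on a cart in front of the work surface, level with it; the furniture and walls round the work are solid. World frame = base frame: x ahead of the robot, y to its left, z up, the work surface at z = 0. Lengths are in m, angles in rad, forces in N, time in s.
With the tool pointing down it reaches from about 0.425 to 0.925 m from the base axis. Payload 6.8 kg.
Tool frame: the origin (TCP) lies between the finger pads; the fingertips stand 8 mm ahead of it and the grasp point (between the pads) lies 11 mm behind it (r.tip_reach is the distance from the TCP to the fingertips, in m); z points along the fingers, y is the line along which they close (so a half turn about z gives the same grasp; the last joint's range is limited). The gripper opens to 88 mm and grips with 3 to 60 N. Pads are 20 mm wide; open, the fingers measure 115 mm over their backs; the gripper's body (75 mm by 178 mm) begins 61 mm behind the grasp point.
Start: joints at [1.026, 0.477, 0.022, 1.555, -0.011, 1.109, -0.083], TCP at [0.286, -0.612, 0.231] pointing down, gripper open.
Joint ranges: [-2.96, 2.96], [-0.34, 2.1], [-1.41, 1.46], [0.24, 2.44], [-1.37, 4.51], [0.17, 1.92], [-2.96, 2.96]. Speed limits (rad/s): [2.39, 2.39, 3.14, 3.14, 3.14, 3.14, 3.14].

## Interface

Orientations are given as [roll, pitch, yaw] about the fixed x, y, z axes, in that order (R = Rz(yaw) Ry(pitch) Rx(roll)).
In Python, from rig import r gives the robot as it stands. The module is installed in compiled form; this text tells all that it offers.
- The arm moves only by the tool move_arm, never from a script. Its argument "deltas" is a list of rows, each a list of 4 numbers: the shift along the tool's x, y, z scaled (see below), then the turn about the tool's z scaled (see below). A call has 1 to 20 rows; each row is the pose to reach, as a shift and turn from the pose commanded when the call began, along the tool's axes at that moment, turning the shorter way round; what a row does not reach only later rows make up. The controller multiplies each number of a shift by 0.15 m and each number of a turn by 360 degrees. A row lasts 1/10 s, in which the tool goes at most 50 mm and 8.59 degrees, less where a joint would pass 70% of its speed; a pose out of reach is approached as far as the arm can. A call with a number of a shift or a turn outside -1 to 1 is refused whole. A call with a gripper value outside its range is refused whole. "hand" is the opening, from 0 (shut) to 1 (fully open), set as the call begins (left out, the last holds). The fingers move at their own pace and stop on an object; the grip force is fixed at half the most. Time passes only in rows, so rows that repeat a pose let the fingers close. It gives the time, the measured TCP pose, the force, the opening and the grip force at its end, in the units of the state.
- r.get_state(): the state, without advancing time (a new reading comes with each control period).
- r.capture(name): name is "scene" or "top" or "wrist"; returns a dict with "color" (384x512x3 uint8, blue, green, red), "fx", "fy", "cx", "cy" (pixels), "T" (4x4, takes a point from camera to world coordinates); the wrist camera has in their place "T_tool_cam" (4x4, takes a point from camera to tool coordinates, whose origin is the TCP and whose axes are the flange's). Camera axes: x right, y down, z forward; pixel columns grow to the right and rows downward; lengths in m; the calibration is good to about 2 mm. A picture is of the moment at which its call begins: read the wrist's pose just before it. There is no depth.
- r.close_job(): hands the job in; it is judged then, once.
Trained networks look in a picture, given as the dict that the camera call returned (one of the last four; its "shot" number tells which), for a name from the list of things; names that differ only in an ending like _2 or _b are one class to them, and where a whole thing is asked for, a point or a joint stands for the part that bears it (a point fixed in the world has none). Each returns a list of dicts, best first, with "conf" (0 to 1); they miss things now and then, are a little off and sometimes report something else, mostly with a low value. They report only what shows in the picture. A call takes as long as a camera call.
- r.look_for(picture, target): "uv" ([column, row] in pixels, amid what is visible of it).
- r.place_of(picture, target): "uv" ([column, row] in pixels: a listed point, or the origin of a listed thing).
The state is a dict: "time_s": time; "joint_pos": joint angles; "joint_vel": joint speeds; "joint_efforts": joint torques, N m; "ee_pos": TCP position; "ee_rot": TCP orientation; "force": force on the tool from outside, world axes, zero at the start; "torque": the same for the moment, N m; "grip_width": opening from 0.0 (shut) to 1.0 (fully open); "grasp_force": force on a finger pad.
Only numpy, scipy, OpenCV 4.12 (cv2) and the standard library are available. Lean on these libraries where they do the work, as an engineer would, in place of code of your own. Each camera call takes 0.05 s, during which the arm holds its last target. There are 200 camera calls.

## Task

I want to saw the small pine block in half: clear the two bottles or cans that stand in front of it on the plywood bottle board onto the drip tray, then lay the block flat in the yellow mitre box, lengthwise along the trough with its middle at the straight saw slots. Then put both back upright, each in the very well it came from. Leave the third one, at the wax tin's end of the row, in its well, leave the tin where it is, and tip nothing over.

Things in the scene. Friction and masses are not known exactly. Their poses are not given: they have to be found in the camera images.
- glue_bottle: cream-yellow glue bottle with orange cap and nozzle, upright, 62 mm in diameter, 200 mm high, loose, 0.2 to 0.4 kg. Origin: centre of its underside, z up. Body to 150 mm above the origin, then the orange cap, 27 mm in diameter, 150 to 174 mm (grip it there), then a thin nozzle to 200 mm.
- spray_can: spray can with a red cap, upright, 59 mm in diameter, 200 mm high, loose, 0.18 to 0.35 kg. Origin: centre of its underside, z up. The red cap is 57 mm in diameter, 154 to 200 mm above the origin: grip it there.
- stain_bottle: dark brown wood-stain bottle with a white screw cap, upright, 60 mm in diameter, 182 mm high, loose, 0.18 to 0.36 kg. Origin: centre of its underside, z up. Shoulder up to 145 mm, neck 24 mm in diameter, white cap 30 mm in diameter, 158 to 182 mm above the origin: grip it there.
- pine_block: small pale pine offcut lying flat, 40 mm (its x) by 60 mm (its y, the length) by 32 mm high, loose, 0.04 kg. Origin: centre of its underside. It starts on the board's ledge, length about along the board's y, closed in by the bottles before it. Grip it by its ends (along its y): the mitre box leaves no room for fingers beside it.
- wax_tin: low round dark green wax tin with a brass rim, 60 mm in diameter, 32 mm high, loose. Origin: centre of its underside. It lies on the other place of the ledge, 106 mm from the pine block, and stays there.
- bottle_board: plywood board, fixed, 170 mm (its x, away from the robot) by 320 mm (its y). Origin: centre of its underside. In front, 24 mm thick, a row of three wells with a bottle or can in each, in any order; they stand only about 45 mm apart along y, so best take each with the fingers closing along the board's x. A rail on the back edge, 13 mm thick, rises to 74 mm.
- middle_well (a point): centre of the floor of the board's middle well; axes as the board's. The wells are round, 76 mm in diameter, 14 mm deep, 106 mm from centre to centre along y: the end wells are at y = -106 and +106 mm from here.
- ledge (a point): middle of the ledge behind the wells (a flat step, 44 mm above the bench), 61 mm behind and 34 mm above the floor of the middle well; axes as the board's. Its two places are at y = -53 and +53 mm from here: pine block in one, wax tin in the other, either way round. The middle well and the end well on the same side stand in front of a place.
- drip_tray: flat grey steel tray, fixed, 140 mm (its x) by 220 mm (its y), rim 14 mm high and 3 mm thick, floor 3 mm above the origin. Origin: centre of its underside. Room for two bottles, at y = -52 and +52 mm. It lies to the left or right in front of the board, the mitre box on the other side.
- mitre_box: yellow plastic mitre box, fixed: a straight trough, open above and at the ends, 92 mm (its x) by 240 mm (its y, along the trough) by 58 mm high. Origin: centre of its underside. Floor 12 mm above the origin, inner width 64 mm, walls 14 mm. The straight saw slots in both walls are at y = 0; the others slant at 45 degrees.

How it is judged:
On the way, in this order (a step that is already met when the one before it is completed fails the run):
1. The two bottles or cans in front of the pine block stand upright on the drip tray, the block still lying in its place (distance of pine_block from where it was at the start of the episode below 0.02 m and ((x of glue_bottle in the frame of drip_tray between -0.06 and 0.06 m and y of glue_bottle in the frame of drip_tray between -0.1 and 0.1 m and z of each of glue_bottle, spray_can in the frame of drip_tray below 0.012 m and angle between each of glue_bottle, spray_can's own z axis and vertical below 0.1 rad and x of spray_can in the frame of drip_tray between -0.06 and 0.06 m and y of spray_can in the frame of drip_tray between -0.1 and 0.1 m) or (x of glue_bottle in the frame of drip_tray between -0.06 and 0.06 m and y of glue_bottle in the frame of drip_tray between -0.1 and 0.1 m and z of each of glue_bottle, stain_bottle in the frame of drip_tray below 0.012 m and angle between each of glue_bottle, stain_bottle's own z axis and vertical below 0.1 rad and x of stain_bottle in the frame of drip_tray between -0.06 and 0.06 m and y of stain_bottle in the frame of drip_tray between -0.1 and 0.1 m) or (x of spray_can in the frame of drip_tray between -0.06 and 0.06 m and y of spray_can in the frame of drip_tray between -0.1 and 0.1 m and z of each of spray_can, stain_bottle in the frame of drip_tray below 0.012 m and angle between each of spray_can, stain_bottle's own z axis and vertical below 0.1 rad and x of stain_bottle in the frame of drip_tray between -0.06 and 0.06 m and y of stain_bottle in the frame of drip_tray between -0.1 and 0.1 m))), for 0.2 s.
2. The pine block lies flat in the trough of the mitre box, lengthwise, its middle at the straight slots (x of pine_block in the frame of mitre_box between -0.014 and 0.014 m and y of pine_block in the frame of mitre_box between -0.012 and 0.012 m and z of pine_block in the frame of mitre_box below 0.018 m and angle between the y axis of pine_block and the y axis of mitre_box, either way round below 0.2 rad and angle between pine_block's own z axis and vertical below 0.1 rad and linear speed of pine_block below 0.03 m/s), for 0.2 s.
At the end, for the whole second after the job is handed in: The pine block lies flat and lengthwise (0.2 rad) on the mitre box floor, its middle within 12 mm of the straight slots and 14 mm of the centre line; all three bottles stand upright and still on the floors of their own wells (20 mm); the wax tin has moved less than 20 mm (all of step 2 and distance of each of glue_bottle, spray_can, stain_bottle, wax_tin from where it was at the start of the episode below 0.02 m and z of each of glue_bottle, spray_can, stain_bottle in the frame of bottle_board below 0.015 m and angle between each of glue_bottle, spray_can, stain_bottle's own z axis and vertical below 0.1 rad and linear speed of each of glue_bottle, spray_can, stain_bottle below 0.03 m/s); the robot touches nothing.
It fails at once if The bottle or can in the end well on the wax tin's side is taken out of its well ((y of wax_tin in the frame of bottle_board above 0.02 m and not (x of glue_bottle in the frame of bottle_board between -0.065 and -0.005 m and y of glue_bottle in the frame of bottle_board between 0.076 and 0.136 m) and not (x of spray_can in the frame of bottle_board between -0.065 and -0.005 m and y of spray_can in the frame of bottle_board between 0.076 and 0.136 m) and not (x of stain_bottle in the frame of bottle_board between -0.065 and -0.005 m and y of stain_bottle in the frame of bottle_board between 0.076 and 0.136 m)) or (y of wax_tin in the frame of bottle_board below -0.02 m and not (x of glue_bottle in the frame of bottle_board between -0.065 and -0.005 m and y of glue_bottle in the frame of bottle_board between -0.136 and -0.076 m) and not (x of spray_can in the frame of bottle_board between -0.065 and -0.005 m and y of spray_can in the frame of bottle_board between -0.136 and -0.076 m) and not (x of stain_bottle in the frame of bottle_board between -0.065 and -0.005 m and y of stain_bottle in the frame of bottle_board between -0.136 and -0.076 m))).
It fails at once if The wax tin is shifted by more than 20 mm (distance of wax_tin from where it was at the start of the episode above 0.02 m).
It fails at once if A bottle or can is tipped over (angle between any of glue_bottle, spray_can, stain_bottle's own z axis and vertical above 0.6 rad).
It also fails if it takes over 109 s, if anything falls off the work surface, if the arm or the gripper's body presses on something with over 40 N, if the wrist force passes 120 N, or if a joint passes its speed limit or range.

## Working session

There is one attempt and no reset: what is moved stays moved. The work goes in short steps, Python scripts to look and compute and a tool call to move; the robot and the scene stay as the last step left them, time stands still between calls to the robot, and variables do not carry over. Pictures are saved under pics/ and viewed, at most 14 in all, crops included, and the job is handed in when it is done.

Besides the shell and the picture viewer there is one more tool, called after "Request:" by a JSON object that holds its "name" and its "arguments". move_arm: Moves the arm, as the interface text tells. Shifts and turns lie within -1 to 1; 1 stands for 0.15 m of shift or 360 degrees of turn. Its arguments: {"type":"object","properties":{"deltas":{"type":"array"},"hand":{"type":"number"}},"required":["deltas"]}

```bash
mkdir -p pics; cat > h.py <<'E'
import numpy as np, cv2
from rig import r
from scipy.spatial.transform import Rotation as Ro
def ray(c,uv):
    d=np.array([(uv[0]-c["cx"])/c["fx"],(uv[1]-c["cy"])/c["fy"],1.]);T=np.array(c["T"])
    return T[:3,3],T[:3,:3]@d
def atz(c,uv,z):
    o,d=ray(c,uv);return o+d*(z-o[2])/d[2]
def proj(c,p):
    T=np.linalg.inv(np.array(c["T"]));q=T[:3,:3]@np.array(p)+T[:3,3]
    return np.array([c["fx"]*q[0]/q[2]+c["cx"],c["fy"]*q[1]/q[2]+c["cy"]])
E
python3 - <<'E'
from h import *
np.set_printoptions(precision=4,suppress=True)
s=r.get_state();print(s["time_s"],s["ee_pos"],s["ee_rot"],s["grip_width"])
Z=dict(glue_bottle=.01,spray_can=.01,stain_bottle=.01,pine_block=.044,wax_tin=.044,bottle_board=0,middle_well=.01,ledge=.044,drip_tray=0,mitre_box=0)
for n in("top","scene"):
    c=r.capture(n);cv2.imwrite(f"pics/{n}0.png",c["color"]);print(n,np.array(c["T"])[:3,3],c["fx"])
    for k,z in Z.items():
        for d in r.place_of(c,k)[:1]:print(k,np.round(d["conf"],2),np.round(d["uv"],1),atz(c,d["uv"],z))
E
```

```text
0.0 [ 0.2853 -0.6111  0.2297] [-3.1398  0.0001  0.4368] 0.9986649725495084
top [0.2767 0.0533 1.1   ] 371.85168281683247
glue_bottle 0.63 [299.  165.2] [ 0.5635 -0.1646  0.01  ]
spray_can 0.78 [235.  188.5] [0.5495 0.043  0.01  ]
stain_bottle 0.84 [266.5 178.1] [ 0.5531 -0.0575  0.01  ]
pine_block 0.59 [278. 147.] [ 0.6269 -0.1154  0.044 ]
wax_tin 0.66 [243.7 158.6] [ 0.6216 -0.0067  0.044 ]
bottle_board 0.96 [264.6 163.1] [ 0.6033 -0.067   0.    ]
middle_well 0.91 [267.9 176.5] [ 0.5567 -0.0631  0.01  ]
ledge 0.7 [264.9 155.5] [ 0.6126 -0.07    0.044 ]
drip_tray 0.87 [340.2 209.8] [ 0.3977 -0.2412  0.    ]
mitre_box 0.62 [185.7 259.8] [0.3878 0.2396 0.    ]
scene [ 0.2048 -0.3717  0.8649] 349.0105403465896
glue_bottle 0.7 [303.5 239.6] [ 0.5524 -0.1679  0.01  ]
spray_can 0.87 [249.1 188. ] [0.553  0.0507 0.01  ]
stain_bottle 0.73 [279.9 212.5] [ 0.5629 -0.0675  0.01  ]
pine_block 0.84 [303.1 208.7] [ 0.6028 -0.113   0.044 ]
bottle_board 0.67 [284.5 202.1] [ 0.6004 -0.0484  0.    ]
middle_well 0.59 [277.4 211.3] [ 0.5604 -0.0601  0.01  ]
ledge 0.86 [292.  192.8] [ 0.6165 -0.0576  0.044 ]
drip_tray 0.71 [283.7 302.8] [ 0.4004 -0.2489  0.    ]
mitre_box 0.74 [164.6 178.1] [0.392  0.2531 0.    ]
```

```bash
python3 - <<'E'
import cv2
a=cv2.imread("pics/top0.png");cv2.imwrite("pics/topc.png",cv2.resize(a[110:320,130:410],None,fx=2.85,fy=2.85,interpolation=cv2.INTER_CUBIC))
E
```

```text
(no output)
```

View pics/topc.png

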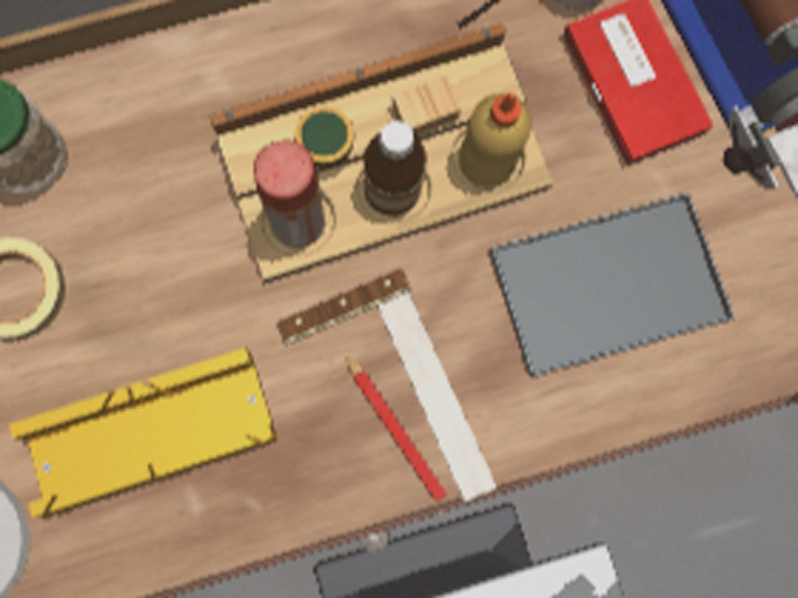

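View pics/scene0.png

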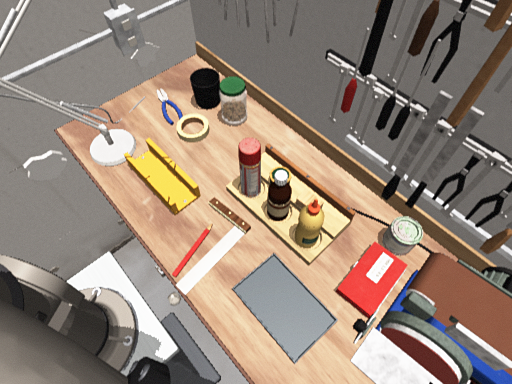

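Top crop shows the row, left to right: spray can (red cap, 285,170), stain (397,135) in the middle, glue (507,108). The wax tin is behind the can and the pine block (430,100) behind stain and glue. The tray is at right and the mitre box at left. I'll fit the fixed bodies' poses from the corners.

```bash
cat > fit.py <<'E'
from h import *
from scipy.optimize import least_squares
np.set_printoptions(precision=4,suppress=True)
c=r.capture("top")
def fit(name,P,U,g):
    P=np.array(P);U=np.array(U)/2.85+[130,110]
    def w(x):
        a=x[2];R=np.array([[np.cos(a),-np.sin(a),0],[np.sin(a),np.cos(a),0],[0,0,1]]);return P@R.T+[x[0],x[1],0]
    f=lambda x:np.ravel([proj(c,p) for p in w(x)]-U)
    s=least_squares(f,g,loss="soft_l1");print(name,s.x,"res",f(s.x).round(1));return s.x
b=fit("board",[(-.085,.16,.024),(-.085,-.16,.024),(.085,-.16,.074),(.085,.16,.074)],[(265,281),(551,185),(503,28),(213,119)],[.6,-.06,.0])
t=fit("tray",[(.07,.11,.014),(.07,-.11,.014),(-.07,-.11,.014),(-.07,.11,.014)],[(491,249),(689,196),(731,318),(533,376)],[.4,-.24,0])
m=fit("mitre",[(.046,.12,.058),(.046,-.12,.058),(-.046,-.12,.058),(-.046,.12,.058)],[(11,424),(247,349),(274,438),(36,516)],[.39,.24,0])
def loc(x,p):
    a=x[2];return np.array([x[0]+np.cos(a)*p[0]-np.sin(a)*p[1],x[1]+np.sin(a)*p[0]+np.cos(a)*p[1]])
print("wells R M L",[loc(b,(-.035,y)) for y in(-.106,0,.106)],"ledge",[loc(b,(.026,y)) for y in(-.053,.053)])
print("tray",[loc(t,(0,y)) for y in(-.052,.052)])
for n,u,z in[("stain cap",(398,133),.192),("glue nozzle",(508,100),.21),("can cap",(285,165),.21),("tin",(325,134),.076)]:print(n,atz(c,np.array(u)/2.85+[130,110],z))
E
python3 fit.py
python3 - <<'E'
from h import *
c=r.capture("scene");
for k in["glue_bottle","stain_bottle","pine_block"]:print(k,r.place_of(c,k)[:1],r.look_for(c,k)[:1])
for p in[(.5577,-.0603,.192)]:print(proj(c,p))
E
```

```text
board [ 0.5868 -0.0621  0.0339] res [-0.3  0.5  1.1  0.5  0.3 -1.3 -1.2 -0.2]
tray [ 0.3933 -0.2502 -0.0175] res [-0.2 -0.3 -0.1 -1.   1.4  0.5 -0.6  0.5]
mitre [0.3827 0.2456 0.0213] res [ 0.  -0.1  0.3 -0.4  0.3  0.  -0.7  0.4]
wells R M L [array([ 0.5555, -0.1692]), array([ 0.5519, -0.0633]), array([0.5483, 0.0427])] ledge [array([ 0.6146, -0.1142]), array([ 0.611 , -0.0082])]
tray [array([ 0.3924, -0.3022]), array([ 0.3942, -0.1982])]
stain cap [ 0.559  -0.0634  0.192 ]
glue nozzle [ 0.5546 -0.1636  0.21  ]
can cap [0.5539 0.0423 0.21  ]
tin [ 0.6155 -0.0072  0.076 ]
glue_bottle [{'uv': [304.5, 238.5], 'conf': 0.69}] [{'uv': [308.1, 228.5], 'conf': 0.94}]
stain_bottle [{'uv': [277.3, 210.7], 'conf': 0.85}] [{'uv': [278.1, 172.0], 'conf': 0.2}]
pine_block [{'uv': [306.2, 209.5], 'conf': 0.67}] [{'uv': [305.8, 204.4], 'conf': 0.72}]
[280.27178341 174.55726812]
```

Request:
{"name": "move_arm", "arguments": {"deltas": [[0.3,-0.22,-0.3,-0.02],[0.6,-0.45,-0.47,-0.045],[0.9,-0.67,-0.47,-0.07],[0.9,-0.67,-0.47,-0.1],[0.9,-0.67,-0.47,-0.12],[0.9,-0.67,-0.47,-0.14],[0.9,-0.67,-0.47,-0.16],[0.9,-0.67,-0.47,-0.1805],[0.9,-0.67,-0.47,-0.1805],[0.9,-0.67,-0.47,-0.1805]], "hand": 1}}

```text
time_s: 2.5
ee_pos: [0.3653, -0.4635, 0.3012]
ee_rot: [3.141, -0.0, 1.567]
force: [-0.4, 0.2, 0.4]
grip_width: 1.001
grasp_force: 0.0
```

Request:
{"name": "move_arm", "arguments": {"deltas": [[0.25,0.16,0,0],[0.5,0.32,0,0],[0.75,0.48,0,0],[1,0.63,0,0]]}}

```text
time_s: 2.9
ee_pos: [0.4607, -0.3119, 0.3013]
ee_rot: [3.141, 0.0, 1.568]
force: [0.7, -0.8, -1.4]
grip_width: 1.002
grasp_force: 0.0
```

Request:
{"name": "move_arm", "arguments": {"deltas": [[0.25,0.16,0,0],[0.5,0.32,0,0],[0.75,0.48,0,0],[0.99,0.63,0,0],[0.99,0.63,0,0],[0.99,0.63,0,0],[0.99,0.63,0,0]]}}

```text
time_s: 3.6
ee_pos: [0.5537, -0.1665, 0.301]
ee_rot: [-3.141, 0.001, 1.568]
force: [0.6, 0.6, 1.0]
grip_width: 0.997
grasp_force: 0.0
```

```bash
cat >> h.py <<'E'
def wrist(name):
    s=r.get_state();c=r.capture("wrist");T=np.eye(4);T[:3,:3]=Ro.from_euler("xyz",s["ee_rot"]).as_matrix();T[:3,3]=s["ee_pos"]
    c["T"]=T@np.array(c["T_tool_cam"]);cv2.imwrite(f"pics/{name}.png",c["color"])
    print("ee",np.round(s["ee_pos"],4),np.round(s["ee_rot"],3),"t",s["time_s"],"cam",c["T"][:3,3].round(3));return c
E
python3 - <<'E'
from h import *
c=wrist("w1")
for k,z in[("glue_bottle",.01),("stain_bottle",.01),("spray_can",.01),("pine_block",.044),("middle_well",.01),("wax_tin",.044)]:
    for d in r.place_of(c,k)[:1]:print(k,np.round(d["conf"],2),np.round(d["uv"]),atz(c,d["uv"],z).round(4))
E
```

```text
ee [ 0.5537 -0.1665  0.301 ] [-3.141e+00  1.000e-03  1.568e+00] t 3.6 cam [ 0.555 -0.095  0.454]
glue_bottle 0.91 [258. 152.] [ 0.5593 -0.1673  0.01  ]
stain_bottle 0.69 [256.  81.] [ 0.5562 -0.0647  0.01  ]
pine_block 0.57 [303. 118.] [ 0.6192 -0.1154  0.044 ]
wax_tin 0.95 [303.  31.] [ 0.616  -0.0073  0.044 ]
```

View pics/w1.png

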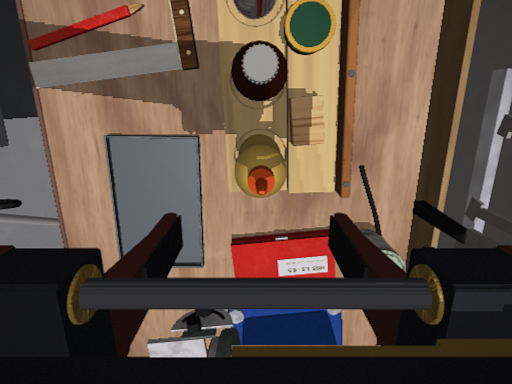

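Wrist view: image up is +y. Glue cap is at (261,181), stain cap (260,64), pine block (306,122); tray corners are (108,135), (201,136), (204,267) and (118,268).

```bash
python3 - <<'E'
from h import *
c=wrist("w1b")
for n,u,z in[("gcap",(261,181),.175),("scap",(260,64),.192),("b",(288,96),.076),("b",(322,96),.076),("b",(325,144),.076),("b",(292,145),.076),("tin",(309,25),.076),("rail y-",(347,197),.074)]+[("tray",u,.014) for u in((108,135),(201,136),(204,267),(118,268))]:print(n,atz(c,u,z).round(4))
E
```

```text
ee [ 0.5541 -0.1656  0.3012] [3.142 0.    1.57 ] t 3.95 cam [ 0.555 -0.094  0.454]
gcap [ 0.5607 -0.1676  0.175 ]
scap [ 0.5592 -0.0627  0.192 ]
b [ 0.5956 -0.0857  0.076 ]
b [ 0.6374 -0.0857  0.076 ]
b [ 0.6448 -0.1448  0.076 ]
b [ 0.6024 -0.146   0.076 ]
tin [ 0.6177 -0.0069  0.076 ]
rail y- [ 0.6795 -0.2169  0.074 ]
tray [ 0.337  -0.1392  0.014 ]
tray [ 0.4748 -0.1409  0.014 ]
tray [ 0.4686 -0.3595  0.014 ]
tray [ 0.3237 -0.3612  0.014 ]
```

Request:
{"name": "move_arm", "arguments": {"deltas": [[-0.012,0.04,0.2,0],[-0.012,0.04,0.45,0],[-0.012,0.04,0.7,0],[-0.012,0.04,0.82,0],[-0.012,0.04,0.87,0],[-0.012,0.04,0.87,0],[-0.012,0.04,0.87,0]]}}

```text
time_s: 4.7
ee_pos: [0.5612, -0.1669, 0.1719]
ee_rot: [3.14, 0.0, 1.571]
force: [0.1, 0.6, 1.0]
grip_width: 1.0
grasp_force: 0.0
```

Request:
{"name": "move_arm", "arguments": {"deltas": [[0,0,0,0],[0,0,0,0],[0,0,0,0],[0,0,0,0],[0,0,0,0],[0,0,0,0],[0,0,0,0],[0,0,0,0]], "hand": 0}}

```text
time_s: 5.5
ee_pos: [0.5603, -0.1668, 0.1707]
ee_rot: [-3.142, 0.0, 1.571]
force: [-0.7, 0.7, 0.0]
grip_width: 0.31
grasp_force: 0.1
```

Request:
{"name": "move_arm", "arguments": {"deltas": [[0,0,0,0],[0,0,0,0],[0,0,-0.1,0],[0,0,-0.2,0],[0,0,-0.3,0],[0,0,-0.4,0],[0,0,-0.47,0],[0,0,-0.47,0]]}}

```text
time_s: 6.3
ee_pos: [0.5615, -0.1669, 0.2435]
ee_rot: [3.138, 0.001, 1.571]
force: [0.0, 0.2, -2.2]
grip_width: 0.292
grasp_force: 30.0
```

Request:
{"name": "move_arm", "arguments": {"deltas": [[-0.1,-0.11,0,0],[-0.28,-0.31,0,0],[-0.46,-0.51,0,0],[-0.64,-0.71,0,0],[-0.8,-0.88,0,0],[-0.88,-0.96,0,0],[-0.9,-1,0,0],[-0.9,-1,0,0],[-0.9,-1,0,0]]}}

```text
time_s: 7.2
ee_pos: [0.4113, -0.3006, 0.2411]
ee_rot: [3.141, -0.001, 1.573]
force: [0.2, 0.8, -2.4]
grip_width: 0.291
grasp_force: 30.0
```

Request:
{"name": "move_arm", "arguments": {"deltas": [[0,-0.05,0.1,0],[0,-0.08,0.2,0],[0,-0.08,0.3,0],[0,-0.08,0.4,0],[0,-0.08,0.46,0],[0,-0.08,0.5,0],[0,-0.08,0.52,0],[0,-0.08,0.52,0],[0,-0.08,0.52,0]]}}

```text
time_s: 8.1
ee_pos: [0.3988, -0.3018, 0.1636]
ee_rot: [3.141, 0.0, 1.571]
force: [0.6, -0.1, -2.9]
grip_width: 0.289
grasp_force: 30.0
```

Request:
{"name": "move_arm", "arguments": {"deltas": [[0,0,0.01,0],[0,0,0.014,0],[0,0,0.014,0]]}}

```text
time_s: 8.4
ee_pos: [0.3999, -0.3027, 0.1635]
ee_rot: [3.139, 0.003, 1.571]
force: [-1.6, 1.4, 13.5]
grip_width: 0.294
grasp_force: 30.1
```

Request:
{"name": "move_arm", "arguments": {"deltas": [[0,0,0,0],[0,0,0,0],[0,0,0,0],[0,0,0,0],[0,0,0,0],[0,0,-0.15,0],[0,0,-0.4,0],[0,0,-0.65,0],[0,0,-0.7,0]], "hand": 1}}

```text
time_s: 9.3
ee_pos: [0.4003, -0.3028, 0.2701]
ee_rot: [3.136, 0.004, 1.571]
force: [0.1, -0.8, -0.1]
grip_width: 0.996
grasp_force: 0.0
```

Request:
{"name": "move_arm", "arguments": {"deltas": [[0.25,0.16,0,0],[0.5,0.32,0,0],[0.75,0.5,0,0],[1,0.66,0,0],[1,0.66,0,0]]}}

```text
time_s: 9.8
ee_pos: [0.5, -0.1451, 0.2657]
ee_rot: [3.14, -0.003, 1.581]
force: [-0.0, -0.4, -0.6]
grip_width: 0.999
grasp_force: 0.0
```

Request:
{"name": "move_arm", "arguments": {"deltas": [[0.2,0.13,0,0],[0.4,0.26,0,0],[0.58,0.4,0,0],[0.6,0.4,0,0],[0.6,0.4,0,0],[0.6,0.4,0,0]]}}

```text
time_s: 10.4
ee_pos: [0.5565, -0.0634, 0.2654]
ee_rot: [-3.14, 0.001, 1.569]
force: [-0.0, -0.6, 0.1]
grip_width: 1.001
grasp_force: 0.0
```

```bash
python3 - <<'E'
from h import *
c=wrist("w2")
for k,z in[("glue_bottle",.003),("stain_bottle",.01),("pine_block",.044),("wax_tin",.044),("drip_tray",0)]:
    for d in r.place_of(c,k)[:1]:print(k,np.round(d["conf"],2),np.round(d["uv"]),atz(c,d["uv"],z).round(4))
c=r.capture("top");cv2.imwrite("pics/top2.png",c["color"])
print(r.place_of(c,"glue_bottle")[:1],proj(c,(.4,-.302,.003)),proj(c,(.56,-.1675,.01)))
E
```

```text
ee [ 0.5565 -0.0634  0.2654] [-3.140e+00  1.000e-03  1.569e+00] t 10.4 cam [0.558 0.008 0.418]
glue_bottle 0.62 [163. 300.] [ 0.4049 -0.3039  0.003 ]
stain_bottle 0.57 [258. 154.] [ 0.5605 -0.0602  0.01  ]
pine_block 0.76 [304. 198.] [ 0.6226 -0.1146  0.044 ]
wax_tin 0.68 [306. 114.] [ 0.6208 -0.0054  0.044 ]
[{'uv': [265.9, 177.3], 'conf': 0.23}] [359.28779584 203.13669476] [300.242092   165.98085566]
```

View pics/w2.png

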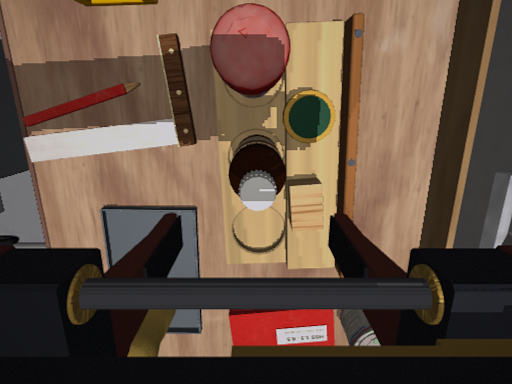

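Stain cap at (258,190) lies under the gripper, the emptied well is at (259,228), and the block and tin have not moved.

Request:
{"name": "move_arm", "arguments": {"deltas": [[0.005,0.015,0.2,0],[0.005,0.015,0.42,0],[0.005,0.015,0.55,0],[0.005,0.015,0.6,0],[0.005,0.015,0.6,0],[0.005,0.015,0.6,0]]}}

```text
time_s: 11.4
ee_pos: [0.5603, -0.0609, 0.1771]
ee_rot: [3.14, 0.0, 1.571]
force: [-1.3, -0.1, 0.1]
grip_width: 0.999
grasp_force: 0.0
```

Request:
{"name": "move_arm", "arguments": {"deltas": [[0,0,0,0],[0,0,0,0],[0,0,0,0],[0,0,0,0],[0,0,0,0],[0,0,0,0],[0,0,0,0],[0,0,0,0],[0,0,0,0],[0,0,0,0]], "hand": 0}}

```text
time_s: 12.4
ee_pos: [0.5595, -0.061, 0.176]
ee_rot: [-3.141, 0.0, 1.571]
force: [-0.6, -0.7, -0.3]
grip_width: 0.336
grasp_force: 30.0
```

Request:
{"name": "move_arm", "arguments": {"deltas": [[0,0,-0.1,0],[0,0,-0.2,0],[0,0,-0.3,0],[0,0,-0.4,0],[0,0,-0.47,0],[0,0,-0.47,0]]}}

```text
time_s: 13.0
ee_pos: [0.5607, -0.061, 0.2488]
ee_rot: [3.138, 0.0, 1.571]
force: [0.2, -0.2, -1.6]
grip_width: 0.331
grasp_force: 30.0
```

Request:
{"name": "move_arm", "arguments": {"deltas": [[-0.1,-0.11,0,0],[-0.28,-0.31,0,0],[-0.46,-0.51,0,0],[-0.64,-0.71,0,0],[-0.8,-0.88,0,0],[-0.88,-0.96,0,0],[-0.9,-1,0,0],[-0.9,-1,0,0],[-0.9,-1,0,0]]}}

```text
time_s: 13.9
ee_pos: [0.4104, -0.195, 0.2465]
ee_rot: [3.141, -0.0, 1.572]
force: [-0.1, 0.7, -2.1]
grip_width: 0.338
grasp_force: 30.0
```

Request:
{"name": "move_arm", "arguments": {"deltas": [[0,-0.05,0.1,0],[0,-0.07,0.2,0],[0,-0.07,0.3,0],[0,-0.07,0.4,0],[0,-0.07,0.46,0],[0,-0.07,0.5,0],[0,-0.07,0.52,0],[0,-0.07,0.53,0],[0,-0.07,0.54,0],[0,-0.07,0.54,0]]}}

```text
time_s: 14.9
ee_pos: [0.4016, -0.1967, 0.1688]
ee_rot: [3.137, 0.003, 1.571]
force: [-4.9, 1.7, 21.7]
grip_width: 0.338
grasp_force: 30.0
```

Request:
{"name": "move_arm", "arguments": {"deltas": [[0,0,0,0],[0,0,0,0],[0,0,0,0],[0,0,0,0],[0,0,0,0],[0,0,-0.15,0],[0,0,-0.4,0],[0,0,-0.6,0],[0,0,-0.65,0],[0,0,-0.65,0]], "hand": 1}}

```text
time_s: 15.9
ee_pos: [0.3996, -0.1963, 0.2637]
ee_rot: [3.14, 0.001, 1.571]
force: [0.4, 0.0, -1.0]
grip_width: 0.998
grasp_force: 0.0
```

```bash
python3 - <<'E'
from h import *
s=r.get_state();print(np.round(s["joint_pos"],2),s["ee_pos"])
c=r.capture("top");cv2.imwrite("pics/top3.png",c["color"])
a=c["color"];cv2.imwrite("pics/top3c.png",cv2.resize(a[110:320,130:410],None,fx=2.85,fy=2.85,interpolation=cv2.INTER_CUBIC))
for k,z in[("glue_bottle",.003),("stain_bottle",.003),("pine_block",.044),("drip_tray",0),("mitre_box",0)]:
    for d in r.place_of(c,k)[:1]:print(k,np.round(d["conf"],2),np.round(d["uv"]),atz(c,d["uv"],z).round(4))
E
```

```text
[ 0.72  0.08 -0.43  2.01  0.04  1.05  0.28] [ 0.39959613 -0.19628527  0.26374968]
stain_bottle 0.88 [324. 217.] [ 0.3917 -0.1857  0.003 ]
pine_block 0.53 [279. 146.] [ 0.6273 -0.1194  0.044 ]
drip_tray 0.94 [343. 208.] [ 0.4011 -0.2519  0.    ]
mitre_box 0.95 [182. 261.] [0.3876 0.252  0.    ]
```

View pics/top3c.png

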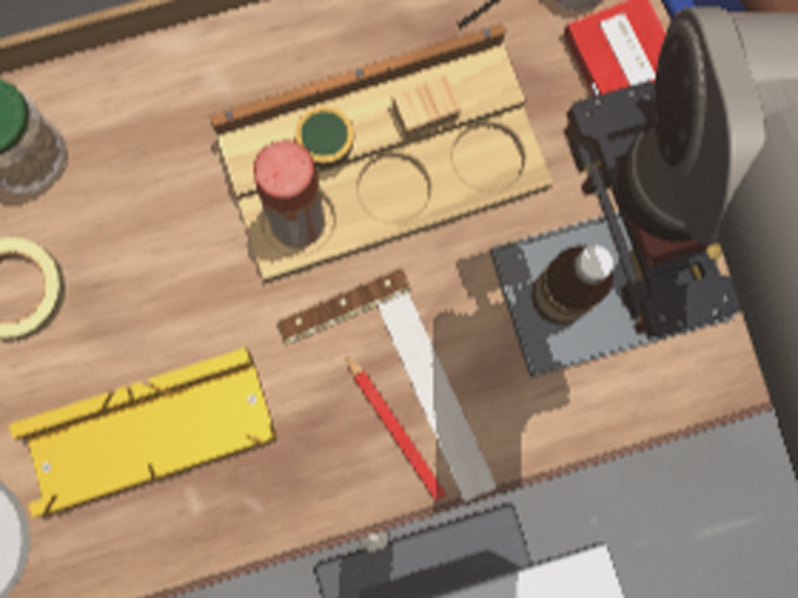

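Stain bottle stands on the tray at (575,285), the block is untouched and both wells are clear. Next is the block.

Request:
{"name": "move_arm", "arguments": {"deltas": [[0.1,0.2,0,0.02],[0.2,0.4,0,0.045],[0.3,0.6,0,0.07],[0.4,0.8,0,0.095],[0.5,1,0,0.12],[0.54,1,0,0.145],[0.54,1,0,0.17],[0.54,1,0,0.19],[0.54,1,0,0.21],[0.54,1,0,0.2317],[0.54,1,0,0.2317],[0.54,1,0,0.2317]]}}

```text
time_s: 17.4
ee_pos: [0.5489, -0.1148, 0.2625]
ee_rot: [-3.141, 0.001, 0.119]
force: [-0.1, 0.5, 0.6]
grip_width: 1.005
grasp_force: 0.0
```

Request:
{"name": "move_arm", "arguments": {"deltas": [[0.25,0.03,0,0],[0.47,0.056,0,0],[0.47,0.056,0,0],[0.47,0.056,0,0],[0.47,0.056,0,0]]}}

```text
time_s: 17.9
ee_pos: [0.6191, -0.1154, 0.2628]
ee_rot: [-3.142, 0.001, 0.116]
force: [-0.2, -1.2, -0.1]
grip_width: 1.007
grasp_force: 0.0
```

```bash
python3 - <<'E'
from h import *
c=wrist("w3")
for k,z in[("pine_block",.044),("wax_tin",.044),("ledge",.044)]:
    for d in r.place_of(c,k)[:1]:print(k,np.round(d["conf"],2),np.round(d["uv"]),atz(c,d["uv"],z).round(4))
E
```

```text
ee [ 0.6191 -0.1154  0.2628] [-3.142e+00  1.000e-03  1.160e-01] t 17.9 cam [ 0.693 -0.109  0.416]
pine_block 0.94 [257. 161.] [ 0.6215 -0.1189  0.044 ]
wax_tin 0.76 [172. 153.] [ 0.6191 -0.0097  0.044 ]
ledge 0.67 [215. 157.] [ 0.6204 -0.0645  0.044 ]
```

View pics/w3.png

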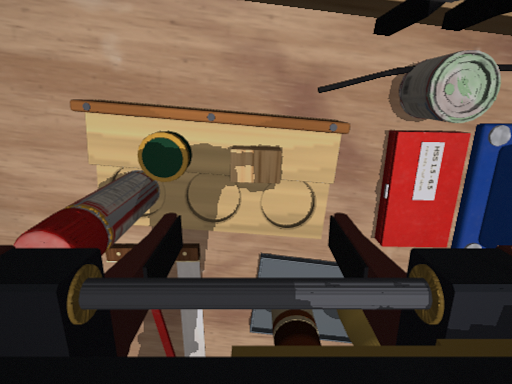

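Block in view at about (256,167), nearly parallel to the closing axis; the fingers fall either side of it, clear of the tin at (165,156).

Request:
{"name": "move_arm", "arguments": {"deltas": [[0.01,0.012,0.25,0],[0.01,0.012,0.5,0],[0.01,0.012,0.75,0],[0.01,0.012,0.9,0],[0.01,0.012,1,0],[0.01,0.012,1,0],[0.01,0.012,1,0]]}}

```text
time_s: 18.8
ee_pos: [0.6224, -0.1169, 0.1141]
ee_rot: [3.141, -0.001, 0.115]
force: [0.0, 0.2, 0.0]
grip_width: 0.998
grasp_force: 0.0
```

```bash
python3 - <<'E'
from h import *
c=wrist("w4")
for k,z in[("pine_block",.044),("wax_tin",.044)]:
    for d in r.place_of(c,k)[:1]:print(k,np.round(d["conf"],2),np.round(d["uv"]),atz(c,d["uv"],z).round(4))
E
```

```text
ee [ 0.6224 -0.1169  0.1141] [ 3.141e+00 -1.000e-03  1.150e-01] t 18.8 cam [ 0.696 -0.11   0.267]
pine_block 0.75 [256. 202.] [ 0.6204 -0.1198  0.044 ]
wax_tin 0.59 [116. 191.] [ 0.6171 -0.0085  0.044 ]
```

View pics/w4.png

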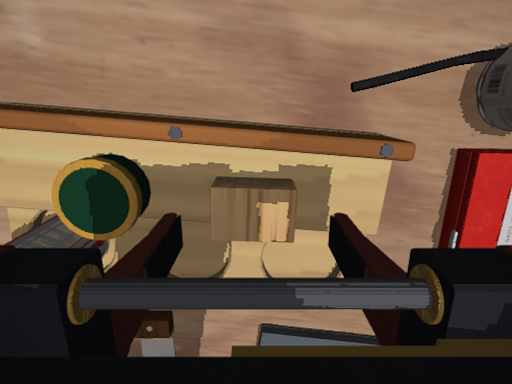

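Block top spans (211–296, 187–241), centred between the fingers and aligned.

Request:
{"name": "move_arm", "arguments": {"deltas": [[0,-0.01,0.15,0],[0,-0.01,0.28,0],[0,-0.01,0.35,0],[0,-0.01,0.37,0],[0,-0.01,0.37,0],[0,-0.01,0.37,0]]}}

```text
time_s: 19.55
ee_pos: [0.6224, -0.1155, 0.0586]
ee_rot: [3.141, -0.002, 0.115]
force: [-0.3, -0.9, 0.2]
grip_width: 0.997
grasp_force: 0.0
```

Request:
{"name": "move_arm", "arguments": {"deltas": [[0,0,0,0],[0,0,0,0],[0,0,0,0],[0,0,0,0],[0,0,0,0],[0,0,0,0],[0,0,0,0]], "hand": 0}}

```text
time_s: 20.25
ee_pos: [0.6217, -0.1154, 0.0578]
ee_rot: [3.141, -0.0, 0.115]
force: [-0.9, -0.1, 2.7]
grip_width: 0.687
grasp_force: 29.8
```

Request:
{"name": "move_arm", "arguments": {"deltas": [[0,0,-0.1,0],[0,0,-0.25,0],[0,0,-0.45,0],[0,0,-0.7,0],[0,0,-0.9,0],[0,0,-1,0],[0,0,-1,0]]}}

```text
time_s: 20.95
ee_pos: [0.6229, -0.1154, 0.2102]
ee_rot: [3.14, -0.004, 0.115]
force: [-0.7, -1.4, -1.0]
grip_width: 0.686
grasp_force: 29.8
```

Request:
{"name": "move_arm", "arguments": {"deltas": [[0,0,-0.25,0],[-0.05,-0.05,-0.45,0],[-0.15,-0.3,-0.45,0],[-0.28,-0.56,-0.45,0],[-0.43,-0.86,-0.45,0],[-0.43,-0.86,-0.45,0]]}}

```text
time_s: 21.55
ee_pos: [0.5388, 0.012, 0.2736]
ee_rot: [-3.139, 0.004, 0.125]
force: [0.5, -0.2, -0.3]
grip_width: 0.683
grasp_force: 29.8
```

Request:
{"name": "move_arm", "arguments": {"deltas": [[-0.14,-0.28,0,0],[-0.28,-0.56,0,0],[-0.43,-0.86,0,0],[-0.43,-0.86,0,0]]}}

```text
time_s: 21.95
ee_pos: [0.4599, 0.1315, 0.2739]
ee_rot: [-3.14, 0.003, 0.125]
force: [0.1, 0.2, 0.5]
grip_width: 0.684
grasp_force: 29.8
```

Request:
{"name": "move_arm", "arguments": {"deltas": [[-0.14,-0.28,0,0.005],[-0.28,-0.56,0,0.01],[-0.43,-0.86,0,0.015],[-0.43,-0.86,0,0.015],[-0.43,-0.86,0,0.015],[-0.43,-0.86,0,0.015]]}}

```text
time_s: 22.55
ee_pos: [0.3856, 0.2453, 0.2741]
ee_rot: [3.14, 0.001, 0.019]
force: [-0.3, -0.1, 0.2]
grip_width: 0.679
grasp_force: 29.8
```

```bash
python3 - <<'E'
from h import *
c=wrist("w5")
for k,z in[("pine_block",.246),("mitre_box",0)]:
    for d in r.place_of(c,k)[:1]:print(k,np.round(d["conf"],2),np.round(d["uv"]),atz(c,d["uv"],z).round(4))
E
```

```text
ee [0.3856 0.2453 0.2741] [3.14e+00 1.00e-03 1.90e-02] t 22.55 cam [0.46  0.245 0.427]
pine_block 0.85 [255. 230.] [0.3778 0.2439 0.246 ]
mitre_box 0.85 [253. 155.] [0.3852 0.2464 0.    ]
```

View pics/w5.png

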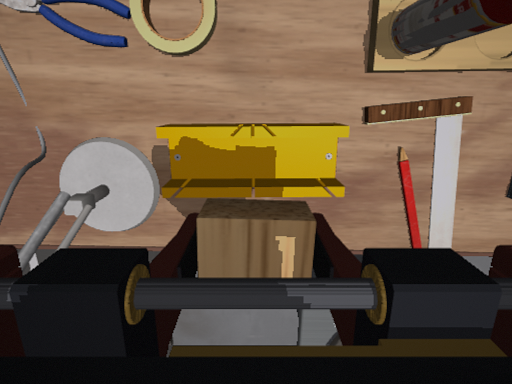

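Mitre box in view: back wall edge (157–349,127), front wall edge (161–345,196), straight slots at u≈252; the held block's top back edge is at (197–316,219).

```bash
python3 - <<'E'
from h import *
c=wrist("w5b")
for n,u,z in[("box",(157,127),.058),("box",(349,127),.058),("box",(345,196),.058),("box",(161,195),.058),("slot b",(252,136),.058),("slot f",(253,184),.058),("blk top",(197,219),.292),("blk top",(316,220),.292),("blk bot",(203,200),.26),("blk bot",(310,201),.26)]:print(n,atz(c,u,z).round(4))
E
```

```text
ee [0.3857 0.2455 0.2746] [3.141e+00 1.000e-03 1.800e-02] t 22.7 cam [0.46  0.245 0.428]
box [0.4288 0.3661 0.058 ]
box [0.4329 0.1289 0.058 ]
box [0.3435 0.1249 0.058 ]
box [0.3406 0.3672 0.058 ]
slot b [0.4198 0.2486 0.058 ]
slot f [0.3578 0.2463 0.058 ]
blk top [0.4042 0.273  0.292 ]
blk top [0.4047 0.2141 0.292 ]
blk bot [0.4033 0.2755 0.26  ]
blk bot [0.4038 0.2113 0.26  ]
```

Request:
{"name": "move_arm", "arguments": {"deltas": [[0.017,-0.025,0.25,0],[0.017,-0.025,0.5,0],[0.017,-0.025,0.75,0],[0.017,-0.025,0.95,0],[0.017,-0.025,1,0],[0.017,-0.025,1,0],[0.017,-0.025,1,0]]}}

```text
time_s: 23.45
ee_pos: [0.3884, 0.2512, 0.1263]
ee_rot: [-3.141, -0.002, 0.02]
force: [-0.4, -0.6, -0.9]
grip_width: 0.685
grasp_force: 29.8
```

```bash
python3 - <<'E'
from h import *
c=wrist("w6")
for k,z in[("mitre_box",0),("pine_block",.11)]:
    for d in r.place_of(c,k)[:1]:print(k,np.round(d["conf"],2),np.round(d["uv"]),atz(c,d["uv"],z).round(4))
E
```

```text
ee [0.3884 0.2512 0.1263] [-3.141e+00 -2.000e-03  2.000e-02] t 23.45 cam [0.462 0.251 0.279]
mitre_box 0.71 [257. 185.] [0.3851 0.2482 0.    ]
pine_block 0.95 [255. 231.] [0.3854 0.2496 0.11  ]
```

View pics/w6.png

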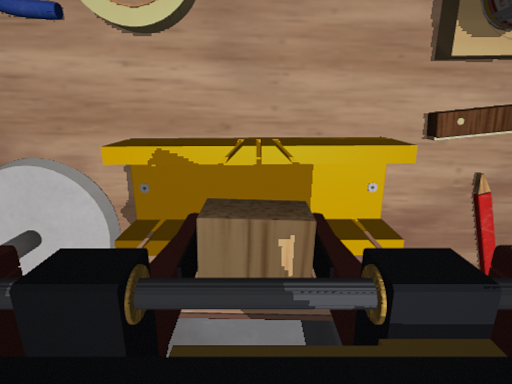

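Block hangs over the trough, centred within about 2 mm of the straight slots (u≈259); lowering.

Request:
{"name": "move_arm", "arguments": {"deltas": [[0,0.01,0.2,0],[0,0.01,0.4,0],[0,0.01,0.55,0],[0,0.01,0.62,0],[0,0.01,0.64,0],[0,0.01,0.655,0],[0,0.01,0.66,0],[0,0.01,0.66,0]]}}

```text
time_s: 24.4
ee_pos: [0.388, 0.2495, 0.0268]
ee_rot: [-3.141, -0.001, 0.021]
force: [-0.5, -0.7, -0.8]
grip_width: 0.685
grasp_force: 29.8
```

Request:
{"name": "move_arm", "arguments": {"deltas": [[0,0,0.006,0],[0,0,0.012,0],[0,0,0.012,0]]}}

```text
time_s: 24.7
ee_pos: [0.388, 0.2494, 0.0256]
ee_rot: [3.141, -0.002, 0.021]
force: [-3.5, -3.6, 17.2]
grip_width: 0.688
grasp_force: 29.8
```

Request:
{"name": "move_arm", "arguments": {"deltas": [[0,0,0,0],[0,0,0,0],[0,0,0,0],[0,0,0,0],[0,0,-0.2,0],[0,0,-0.5,0],[0,0,-0.8,0],[0,0,-1,0],[0,0,-1,0]], "hand": 1}}

```text
time_s: 25.6
ee_pos: [0.3896, 0.2508, 0.1781]
ee_rot: [-3.138, -0.007, 0.02]
force: [-0.4, 0.1, 0.0]
grip_width: 1.0
grasp_force: 0.0
```

Request:
{"name": "move_arm", "arguments": {"deltas": [[0,0,-0.3,0],[0,0,-0.6,0],[0,0,-0.7,0],[0,0,-0.7,0],[0,0,-0.7,0]]}}

```text
time_s: 26.1
ee_pos: [0.387, 0.2485, 0.2777]
ee_rot: [3.14, 0.002, 0.021]
force: [-0.4, -0.9, 0.2]
grip_width: 1.0
grasp_force: 0.0
```

```bash
python3 - <<'E'
from h import *
c=wrist("w7")
for k,z in[("mitre_box",0),("pine_block",.012)]:
    for d in r.place_of(c,k)[:1]:print(k,np.round(d["conf"],2),np.round(d["uv"]),atz(c,d["uv"],z).round(4))
E
```

```text
ee [0.387  0.2485 0.2777] [3.14e+00 2.00e-03 2.10e-02] t 26.1 cam [0.462 0.248 0.431]
mitre_box 0.96 [254. 156.] [0.3841 0.2481 0.    ]
pine_block 0.87 [256. 153.] [0.3908 0.2457 0.012 ]
```

View pics/w7.png

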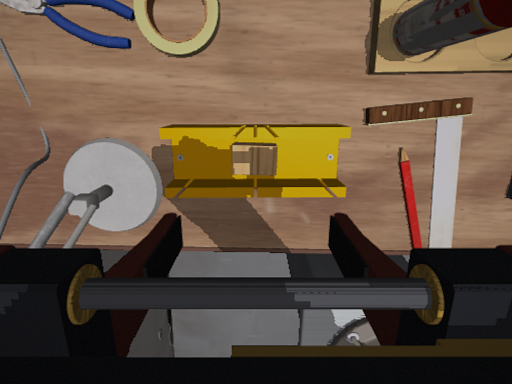

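Block lies in the trough at (255,160), centred on the straight slots. Now the stain bottle goes back.

Request:
{"name": "move_arm", "arguments": {"deltas": [[0.2,0.25,0,0],[0.4,0.5,0,0],[0.51,0.75,0,0],[0.51,1,0,0]]}}

```text
time_s: 26.65
ee_pos: [0.4683, 0.0988, 0.2777]
ee_rot: [-3.141, 0.002, 0.02]
force: [-0.3, 0.6, -0.7]
grip_width: 1.002
grasp_force: 0.0
```

Request:
{"name": "move_arm", "arguments": {"deltas": [[0,0.2,0,-0.023],[0,0.4,0,-0.046],[0,0.6,0,-0.069],[0,0.8,0,-0.092],[0,1,0,-0.115],[0,1,0,-0.138],[0,1,0,-0.161],[0,1,0,-0.184],[0,1,0,-0.207],[0,1,0,-0.23],[0,1,0,-0.2467],[0,1,0,-0.2467],[0,1,0,-0.2467]]}}

```text
time_s: 27.95
ee_pos: [0.4698, -0.0492, 0.2783]
ee_rot: [-3.14, -0.0, 1.568]
force: [-0.5, -0.2, 0.4]
grip_width: 1.0
grasp_force: 0.0
```

Request:
{"name": "move_arm", "arguments": {"deltas": [[-0.25,-0.12,0,0],[-0.5,-0.24,0,0],[-0.75,-0.36,0,0],[-0.98,-0.46,0,0],[-0.98,-0.46,0,0],[-0.98,-0.46,0,0],[-0.98,-0.46,0,0]]}}

```text
time_s: 28.65
ee_pos: [0.4017, -0.195, 0.2791]
ee_rot: [-3.142, -0.0, 1.572]
force: [0.2, -0.6, -0.0]
grip_width: 1.0
grasp_force: 0.0
```

```bash
python3 - <<'E'
from h import *
c=wrist("w8")
for k,z in[("stain_bottle",.003),("glue_bottle",.003),("drip_tray",0)]:
    for d in r.place_of(c,k)[:1]:print(k,np.round(d["conf"],2),np.round(d["uv"]),atz(c,d["uv"],z).round(4))
# white cap
h=cv2.cvtColor(c["color"],cv2.COLOR_BGR2HSV);print(proj(c,(.4005,-.1965,.185)),proj(c,(.4,-.3025,.168)))
E
```

```text
ee [ 0.4017 -0.195   0.2791] [-3.142 -0.     1.572] t 28.65 cam [ 0.403 -0.123  0.432]
stain_bottle 0.71 [251. 156.] [ 0.3959 -0.1982  0.003 ]
glue_bottle 0.69 [251. 222.] [ 0.3958 -0.3032  0.003 ]
drip_tray 0.67 [253. 189.] [ 0.3989 -0.2492  0.    ]
[252.73867506 189.84186579] [252.59427531 284.13813666]
```

View pics/w8.png

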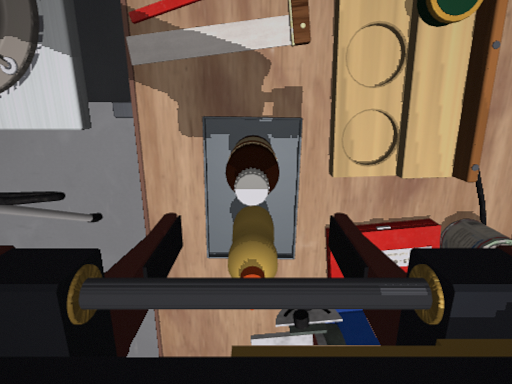

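Stain cap at (252,186), as predicted, standing upright with the glue beside it. Gripping.

Request:
{"name": "move_arm", "arguments": {"deltas": [[-0.01,-0.005,0.25,0],[-0.01,-0.005,0.5,0],[-0.01,-0.005,0.67,0],[-0.01,-0.005,0.73,0],[-0.01,-0.005,0.73,0],[-0.01,-0.005,0.73,0]]}}

```text
time_s: 29.45
ee_pos: [0.4014, -0.1977, 0.1708]
ee_rot: [3.14, 0.001, 1.571]
force: [-0.2, -0.1, 0.9]
grip_width: 1.002
grasp_force: 0.0
```

Request:
{"name": "move_arm", "arguments": {"deltas": [[0,0,0,0],[0,0,0,0],[0,0,0,0],[0,0,0,0],[0,0,0,0],[0,0,0,0],[0,0,0,0],[0,0,0,0],[0,0,0,0],[0,0,0,0]], "hand": 0}}

```text
time_s: 30.45
ee_pos: [0.4003, -0.1977, 0.1697]
ee_rot: [-3.141, -0.0, 1.571]
force: [-0.5, 0.2, -1.5]
grip_width: 0.34
grasp_force: 30.0
```

Request:
{"name": "move_arm", "arguments": {"deltas": [[0,0,-0.1,0],[0,0,-0.2,0],[0,0,-0.3,0],[0,0,-0.4,0],[0,0,-0.5,0],[0,0,-0.53,0],[0,0,-0.53,0]]}}

```text
time_s: 31.15
ee_pos: [0.4006, -0.1978, 0.2494]
ee_rot: [3.141, 0.0, 1.571]
force: [0.0, -0.5, -2.6]
grip_width: 0.337
grasp_force: 30.0
```

Request:
{"name": "move_arm", "arguments": {"deltas": [[0.1,0.11,0,0],[0.28,0.31,0,0],[0.46,0.51,0,0],[0.64,0.71,0,0],[0.8,0.88,0,0],[0.88,0.96,0,0],[0.9,1,0,0],[0.9,1,0,0],[0.9,1,0,0]]}}

```text
time_s: 32.05
ee_pos: [0.5493, -0.0644, 0.2488]
ee_rot: [-3.14, 0.001, 1.569]
force: [-1.1, -1.3, -1.7]
grip_width: 0.336
grasp_force: 30.0
```

Request:
{"name": "move_arm", "arguments": {"deltas": [[0,0.04,0.05,0],[0,0.06,0.1,0],[0,0.06,0.2,0],[0,0.06,0.28,0],[0,0.06,0.35,0],[0,0.06,0.42,0],[0,0.06,0.46,0],[0,0.06,0.475,0],[0,0.06,0.475,0]]}}

```text
time_s: 32.95
ee_pos: [0.5594, -0.0626, 0.1778]
ee_rot: [-3.141, -0.0, 1.571]
force: [0.1, 0.5, -2.3]
grip_width: 0.334
grasp_force: 30.0
```

Request:
{"name": "move_arm", "arguments": {"deltas": [[0,0,0.006,0],[0,0,0.012,0],[0,0,0.018,0],[0,0,0.018,0]]}}

```text
time_s: 33.35
ee_pos: [0.5601, -0.0626, 0.1767]
ee_rot: [3.14, 0.0, 1.571]
force: [-1.2, -0.0, 5.6]
grip_width: 0.332
grasp_force: 30.0
```

Request:
{"name": "move_arm", "arguments": {"deltas": [[0,0,0,0],[0,0,0,0],[0,0,0,0],[0,0,0,0],[0,0,0,0],[0,0,-0.15,0],[0,0,-0.4,0],[0,0,-0.65,0],[0,0,-0.65,0]], "hand": 1}}

```text
time_s: 34.25
ee_pos: [0.5624, -0.0624, 0.2781]
ee_rot: [3.132, 0.001, 1.571]
force: [-0.9, 0.7, -0.3]
grip_width: 0.999
grasp_force: 0.0
```

Request:
{"name": "move_arm", "arguments": {"deltas": [[-0.25,-0.16,0,0],[-0.5,-0.33,0,0],[-0.75,-0.5,0,0],[-1,-0.66,0,0],[-1,-0.66,0,0]]}}

```text
time_s: 34.75
ee_pos: [0.4563, -0.2187, 0.2719]
ee_rot: [-3.139, 0.002, 1.561]
force: [-0.2, 0.5, -0.6]
grip_width: 0.996
grasp_force: 0.0
```

Request:
{"name": "move_arm", "arguments": {"deltas": [[-0.2,-0.13,0,0],[-0.4,-0.26,0,0],[-0.6,-0.4,0,0],[-0.6,-0.4,0,0],[-0.6,-0.4,0,0],[-0.6,-0.4,0,0]]}}

```text
time_s: 35.35
ee_pos: [0.4014, -0.3013, 0.2725]
ee_rot: [3.141, -0.001, 1.573]
force: [-0.4, 0.1, 1.0]
grip_width: 1.002
grasp_force: 0.0
```

```bash
python3 - <<'E'
from h import *
c=wrist("w9")
print(proj(c,(.4,-.3025,.168)))
for k,z in[("stain_bottle",.01),("glue_bottle",.003),("drip_tray",0)]:
    for d in r.place_of(c,k)[:1]:print(k,np.round(d["conf"],2),np.round(d["uv"]),atz(c,d["uv"],z).round(4))
E
```

```text
ee [ 0.4014 -0.3013  0.2725] [ 3.141e+00 -1.000e-03  1.573e+00] t 35.35 cam [ 0.402 -0.23   0.426]
[252.61181856 186.36606093]
glue_bottle 0.75 [252. 158.] [ 0.3982 -0.3069  0.003 ]
drip_tray 0.76 [252. 118.] [ 0.3983 -0.25    0.    ]
```

View pics/w9.png

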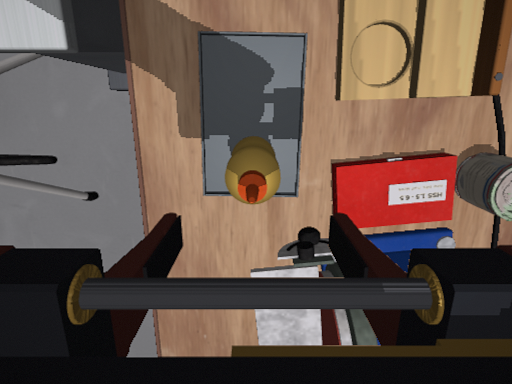

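Glue cap at (252,184), as predicted, and the right well (379,53) is clear.

Request:
{"name": "move_arm", "arguments": {"deltas": [[-0.008,-0.008,0.25,0],[-0.008,-0.008,0.5,0],[-0.008,-0.008,0.66,0],[-0.008,-0.008,0.715,0],[-0.008,-0.008,0.715,0],[-0.008,-0.008,0.715,0]]}}

```text
time_s: 36.15
ee_pos: [0.4002, -0.3041, 0.1667]
ee_rot: [3.14, 0.001, 1.571]
force: [0.4, -0.7, 0.6]
grip_width: 0.997
grasp_force: 0.0
```

Request:
{"name": "move_arm", "arguments": {"deltas": [[0,0,0,0],[0,0,0,0],[0,0,0,0],[0,0,0,0],[0,0,0,0],[0,0,0,0],[0,0,0,0],[0,0,0,0],[0,0,0,0],[0,0,0,0]], "hand": 0}}

```text
time_s: 37.15
ee_pos: [0.3991, -0.3039, 0.1655]
ee_rot: [-3.141, -0.0, 1.571]
force: [-1.0, -0.2, -0.5]
grip_width: 0.288
grasp_force: 30.0
```

Request:
{"name": "move_arm", "arguments": {"deltas": [[0,0,-0.1,0],[0,0,-0.2,0],[0,0,-0.3,0],[0,0,-0.4,0],[0,0,-0.5,0],[0,0,-0.53,0],[0,0,-0.53,0]]}}

```text
time_s: 37.85
ee_pos: [0.3994, -0.304, 0.2452]
ee_rot: [3.141, 0.0, 1.571]
force: [-0.5, 1.2, -1.6]
grip_width: 0.288
grasp_force: 30.0
```

Request:
{"name": "move_arm", "arguments": {"deltas": [[0.1,0.11,0,0],[0.28,0.31,0,0],[0.46,0.51,0,0],[0.64,0.71,0,0],[0.8,0.88,0,0],[0.88,0.96,0,0],[0.9,1,0,0],[0.9,1,0,0],[0.9,1,0,0]]}}

```text
time_s: 38.75
ee_pos: [0.5482, -0.1703, 0.2444]
ee_rot: [-3.14, 0.0, 1.569]
force: [-0.1, -0.3, -2.9]
grip_width: 0.289
grasp_force: 30.0
```

Request:
{"name": "move_arm", "arguments": {"deltas": [[0,0.05,0.05,0],[0,0.07,0.1,0],[0,0.07,0.2,0],[0,0.07,0.28,0],[0,0.07,0.35,0],[0,0.07,0.42,0],[0,0.07,0.46,0],[0,0.07,0.47,0],[0,0.07,0.48,0],[0,0.07,0.48,0]]}}

```text
time_s: 39.75
ee_pos: [0.56, -0.1689, 0.1733]
ee_rot: [3.141, 0.0, 1.571]
force: [-1.1, 0.3, -1.7]
grip_width: 0.289
grasp_force: 30.0
```

Request:
{"name": "move_arm", "arguments": {"deltas": [[0,0,0.006,0],[0,0,0.012,0],[0,0,0.018,0],[0,0,0.018,0]]}}

```text
time_s: 40.15
ee_pos: [0.561, -0.1693, 0.1725]
ee_rot: [3.139, 0.001, 1.571]
force: [-1.4, 0.3, 9.3]
grip_width: 0.294
grasp_force: 30.1
```

Seated. I'll release, rise, and back off to look from above.

Request:
{"name": "move_arm", "arguments": {"deltas": [[0,0,0,0],[0,0,0,0],[0,0,0,0],[0,0,0,0],[0,0,0,0],[0,0,-0.15,0],[0,0,-0.4,0],[0,0,-0.65,0],[0,0,-0.8,0],[0,0,-0.8,0]], "hand": 1}}

```text
time_s: 41.15
ee_pos: [0.5617, -0.1691, 0.2942]
ee_rot: [3.135, 0.002, 1.571]
force: [0.4, 0.2, -0.7]
grip_width: 0.998
grasp_force: 0.0
```

Request:
{"name": "move_arm", "arguments": {"deltas": [[-0.25,-0.25,0,0],[-0.5,-0.5,0,0],[-0.75,-0.75,0,0],[-1,-0.9,0,0],[-1,-0.9,0,0],[-1,-0.9,0,0],[-1,-0.9,0,0],[-1,-0.9,0,0]]}}

```text
time_s: 41.95
ee_pos: [0.4258, -0.3173, 0.29]
ee_rot: [-3.141, -0.001, 1.574]
force: [0.5, 0.8, 1.1]
grip_width: 0.998
grasp_force: 0.0
```

```bash
python3 - <<'E'
from h import *
a=r.capture("top");c=cv2.resize(a["color"][110:320,130:410],None,fx=2.85,fy=2.85,interpolation=cv2.INTER_CUBIC);cv2.imwrite("pics/end.png",c)
o=cv2.imread("pics/top0.png")
for n,b in(("stain",(255,148,285,188)),("glue",(290,138,318,180)),("tin",(232,142,256,172))):
    f=lambda im:cv2.cvtColor(im[b[1]:b[3],b[0]:b[2]],cv2.COLOR_BGR2GRAY).astype(np.float32)
    print(n,cv2.phaseCorrelate(f(o),f(a["color"])))
for k,z in[("mitre_box",0),("pine_block",.012)]:
    for d in r.place_of(a,k)[:1]:print(k,np.round(d["conf"],2),atz(a,d["uv"],z).round(4))
E
```

```text
stain ((-0.2118395079761708, -0.009757299173557499), 0.7316943122943242)
glue ((-0.07604397416660902, 0.366491073574192), 1.005810208497224)
tin ((0.04231184417370315, 7.145948362818899e-05), 1.000575000875526)
mitre_box 0.86 [0.3867 0.2369 0.    ]
pine_block 0.53 [0.3897 0.2519 0.012 ]
```

View pics/end.png

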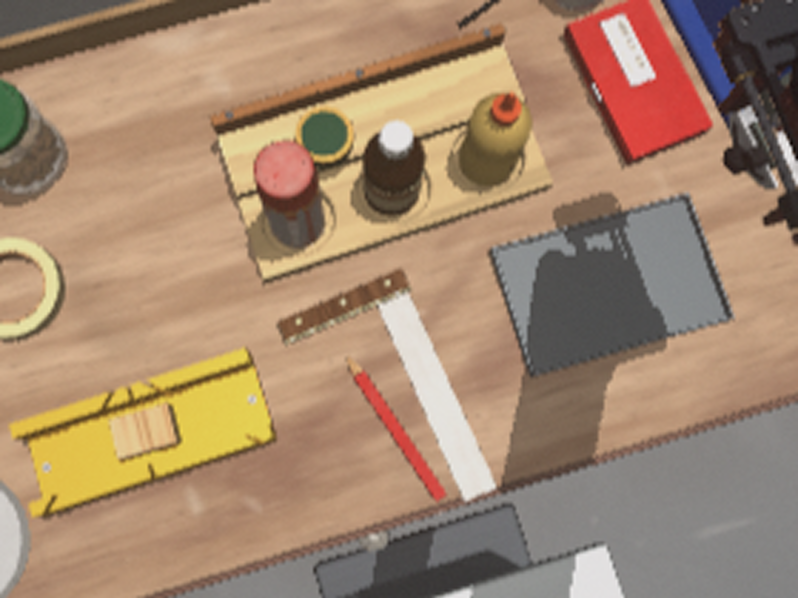

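All bottles are back within about 1 mm of their starts by image comparison. The tin is unmoved, and the block at (145,431) lies between the straight slots at (130,392) and (152,472).

```bash
python3 -c "
from rig import r
print(r.close_job())"
```

```text
the job is handed in; nothing more can be done
None
```

I handed the job in at about 42 s of the 109 s allowed; the interface gave no verdict, so this rests on the last pictures: the pine block lies flat in the mitre box at the straight slots, the stain and glue bottles stand upright back in their own wells, and the spray can and wax tin are unmoved.

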